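# Zero the comparator on the master, then gauge and spin the rotor

### The arm

A 6-joint arm with a two-finger parallel gripper is mounted at the origin on the work surface. World frame = base frame: x ahead of the robot, y to its left, z up, the work surface at z = 0. Lengths are in m, angles in rad, forces in N, time in s.
With the tool pointing down it reaches from about 0.375 to 0.975 m from the base axis. Payload 3.8 kg.
Tool frame: the origin (TCP) lies on the centre line of the jaws, within the pads' length; the fingertips stand 14 mm ahead of it and the grasp point (between the pads) lies 5 mm behind it; z points along the fingers, y is the line along which they close (so a half turn about z gives the same grasp; the last joint's range is limited). The gripper opens to 85 mm and grips with 20 to 120 N. Pads are 22 mm wide; open, the fingers measure 114 mm over their backs; the gripper's body (76 mm by 85 mm) begins 54 mm behind the grasp point. The pads swing forward as they close: fully open they stand 13 mm farther back than shut.
Start: joints at [1.115, 0.264, 1.604, -0, 1.274, -0.037], TCP at [0.274, 0.617, 0.245] pointing down, gripper open.
Joint ranges: [-2.63, 2.63], [-0.94, 2.18], [0.31, 2.57], [-1.31, 4.45], [0, 2.66], [-2.55, 2.55]. Speed limits (rad/s): [2.57, 2.57, 3.14, 3.14, 3.14, 3.14].

### API

Orientations are given as a rotation vector (axis times angle).
In Python, from workcell import bot, eyes, spot_in gives the robot as it stands.
- The arm moves only by the tool carry_out, never from a script. Its argument "series" is text: rows parted by semicolons, each of 4 numbers parted by spaces: the shift along the world's x, y, z in m, then the turn about the world's z in degrees. In form: tx ty tz roll; .... A call has 1 to 20 rows; each row shifts and turns the commanded pose from where the row before left it; what a row does not reach is not made up. A row lasts 1/8 s, in which the tool goes at most 62.5 mm and 10.7 degrees, less where a joint would pass 70% of its speed; a pose out of reach is approached as far as the arm can. A call is refused whole if a number of a shift passes 0.0625 or a number of a turn 10.7, either way. A call with a gripper value outside its range is refused whole. "jaw" is the gripper command: -1 is shut, 1 is fully open, values between are in proportion, set as the call begins (left out, the last holds). The fingers move at their own pace and stop on an object; "grip_force" is the grip in N (left out, the last holds). Time passes only in rows, so rows that do not move let the fingers close. It gives the time, the measured TCP pose, the force, the opening and the grip force at its end, in the units of the state.
- bot.read_state(): the state, without advancing time (a new reading comes with each control period).
- eyes.read_camera(name): name is "side" or "top" or "wrist"; returns (picture, depth): 420x560x3 uint8, blue, green, red; 420x560 float32, m along the optical axis (not along the pixel's ray), 0 where there is no reading.
- eyes.get_calibration(name): a dict with "K" (3x3 intrinsics, pixels), "position" and "rotation" of the camera in the world; the wrist camera has in their place "T_tool_cam" (4x4, takes a point from camera to tool coordinates, whose origin is the TCP and whose axes are the flange's). Camera axes: x right, y down, z forward; pixel columns grow to the right and rows downward; lengths in m; the calibration is good to about 2 mm. A picture is of the moment at which its call begins: read the wrist's pose just before it. get_calibration takes no time and is no camera call.
- bot.finish_job(): hands the job in; it is judged then, once.
Trained networks look in the newest picture that a camera, given by its name, has taken for a name from the list of things; names that differ only in an ending like _2 or _b are one class to them, and where a whole thing is asked for, a point or a joint stands for the part that bears it (a point fixed in the world has none). Each returns a list of dicts, best first, with "score" (0 to 1); they miss things now and then, are a little off and sometimes report something else, mostly with a low value. They report only what shows in the picture. A call takes as long as a camera call. They do not tell look-alikes from the thing itself.
- spot_in(camera, target): "rect" ([centre column, centre row, width, height] in pixels, round what is visible of it).
The state is a dict: "time": time; "q": joint angles; "joint_vel": joint speeds; "joint_torque": joint torques, N m; "tool_pos": TCP position; "tcp_rot": TCP orientation; "wrist_force": force on the tool from outside, world axes, zero at the start; "torque": the same for the moment, N m; "width": opening from 0.0 (shut) to 1.0 (fully open); "grip_force": force on a finger pad.
Only numpy, scipy, OpenCV 4.12 (cv2) and the standard library are available. Lean on these libraries where they do the work, as an engineer would, in place of code of your own. Each camera call takes 0.05 s, during which the arm holds its last target. There are 200 camera calls.

### The job

Zero the comparator on the setting master: push the master along the track until its raised steel pad is centred under the sprung plunger, then turn the dial's rim by its peg until the mark on the rim stands exactly at the pointer, and let go of it. Now leave the rim alone and swap in the rotor carriage: push it in from its own end of the track, so that it drives the master back out, until the rotor's domed hub is centred under the plunger and the pointer is back at the mark. Finally flick the rotor so that it goes on turning freely by itself, let it come to rest there, and be gentle throughout (a few newtons of push are enough, nothing over 30 N) and leave the other things on the bench alone.

Things in the scene. Friction and masses are not known exactly. Their poses are not given: they have to be found in the camera images.
- stand: Comparator stand, fixed. Origin on the bench under the plunger; z up, y along the track, x from track to column. Grey base plate, x -60 to 185 mm, y -215 to 215, top at z 15. Two 6 mm thick steel rails at x = -32.5 and 32.5, tops at z 25, 59 mm between them, run its whole length; the track's ends are open. Column 44 mm thick at x 130, carrying the head: arm and dial
- beam_tip (a point): Tip of the head's arm, on its underside, at the stand's x -10 mm. The arm is 24 mm wide, 20 mm high and runs from the column over the middle of the track, its underside 97 to 101 mm above the bench: the head is clamped at a height that differs from day to day
- plunger: Sprung plunger under the arm's tip. Origin: middle of the flat underside (18 x 20 mm) of its shoe. Both ends of the shoe (+y and -y of the stand) slope up at 30 degrees: a block pushed along the track lifts it by itself. With nothing below, the underside is 73 to 77 mm above the bench; the master or hub lifts it to 79 mm. The spring presses down with 2 to 4 N
- dial_centre (a point): Centre of the dial, which faces up on top of the head over the column (stand x 130 mm, y 0, z 136.5 to 140.5); pointer and rim turn about it
- pointer_tip (a point): Tip of the black pointer, 36 mm from the dial centre, below the rim's top: not to be touched. With the plunger down it points to the stand's -x; seen from above it turns clockwise 0.18 rad per mm that the plunger rises; on the master it stands at 0.36 to 1.08 rad
- mark (a point): Zero mark: inner end of a black line on the dial's rim, 36 mm from the dial centre, at the pointer's height. The rim is an aluminium ring, radius 40 to 54 mm, top 3.5 mm above this point. It can be turned from -1.3 to 1.7 rad clockwise of the stand's -x, stays where it is left, and starts at -0.9 to -0.2 rad
- peg (a point): Top of the upright steel peg on the rim, 10 mm thick, 25 mm tall, in line with the mark, 47 mm from the dial centre. Pushed sideways (about 1.5 N) it turns the rim and mark
- master: Setting master, loose on the track: an aluminium sled 56 mm (x) by 130 mm (y) by 30 mm high with one square steel pad 30 x 30 mm in its middle rising to 64 mm. Origin: centre of the underside, z up. About 0.55 kg (0.8 to 1.2 times). It starts near one end of the track, at either side of the plunger
- master_top (a point): Centre of the top of the master's steel pad, 64 mm above its underside
- carriage: Rotor carriage, loose on the track at the end opposite to the master: the same 56 x 130 x 30 mm aluminium sled, carrying a two-armed rotor on an upright spindle in its middle. Origin: centre of the underside, z up. About 0.63 kg with the rotor (0.8 to 1.2 times)
- rotor (a joint): Angle of the rotor on its carriage (rad, anticlockwise from above; at 0 its two opposite arms point along the carriage's x axis, which is the stand's; starts at -0.7 to 0.7; it turns without end and coasts 0.5 to 2 s after a flick). Each arm is 12 mm wide and ends in an upright cup 22 mm in diameter centred 51 mm from the axis, from 36 to 56 mm above the carriage's underside
- hub_top (a point): Top of the rotor's domed steel hub (dome radius 12 mm), on the rotor's axis, 64 mm above the carriage's underside: the same height as the master's pad
- amber_bottle: Bystander: amber glass bottle 48 mm wide, 85 mm tall, beside the column; origin under its centre
- dark_pot: Bystander: black open pot 72 mm wide, 85 mm tall, on the other side of the column; origin under its centre
- film_carton: Bystander: yellow carton 50 x 70 x 110 mm; origin under its centre
- steel_bowl: Bystander: steel bowl 120 mm wide, 55 mm tall; origin under its centre
- grey_tin: Bystander: grey tin 70 mm wide, 90 mm tall; origin under its centre
- pen: Bystander: blue pen 130 mm long lying in front of the stand
- screwdriver: Bystander: screwdriver lying on the bench
There are look-alikes about, which are no part of the job. Leave any green look-alike of the master alone.

How it is judged:
On the way, in this order (a step that is already met when the one before it is completed fails the run):
1. the master's pad is centred under the plunger (within 8 mm) and carries it (horizontal distance between master_top and plunger below 0.008 m and contact force between plunger and master above 0.5 N), for 0.2 s.
2. with the master still there, the rim's mark is at the pointer's tip (within 2.5 mm) and the rim is let go (horizontal distance between master_top and plunger below 0.01 m and contact force between plunger and master above 0.5 N and distance between pointer_tip and mark below 0.0025 m and contact force between the arm and stand below 0.1 N), for 0.3 s.
3. the rotor's hub is centred under the plunger (within 6 mm) and carries it, the pointer back at the mark (within 4 mm) (horizontal distance between hub_top and plunger below 0.006 m and contact force between plunger and carriage above 0.5 N and distance between pointer_tip and mark below 0.004 m), for 0.2 s.
4. the rotor turns by itself, untouched, at over 0.8 rad/s, under the plunger ((velocity of joint rotor above 0.8 rad/s or velocity of joint rotor below -0.8 rad/s) and contact force between the arm and carriage below 0.05 N and horizontal distance between hub_top and plunger below 0.006 m and contact force between plunger and carriage above 0.5 N), for 0.25 s.
At the end, for the whole second after the job is handed in: The rotor's hub stands centred under the plunger (within 6 mm) and carries it, the pointer is at the mark (within 4 mm), the rotor and both sleds are at rest, and the master lies flat on the track, clear of the plunger (over 120 mm from it to the master's centre) (all of step 3 and velocity of joint rotor between -0.2 and 0.2 rad/s and linear speed of each of master, carriage below 0.01 m/s and horizontal distance between master and plunger above 0.12 m and angle between master's own z axis and vertical below 0.05 rad and x of master in the frame of stand between -0.006 and 0.006 m and z of master in the frame of stand above 0.012 m); the robot touches nothing.
It fails at once if a sled, the rotor or the dial is pushed with over 30 N (contact force between the arm and master above 30 N or contact force between the arm and carriage above 30 N or contact force between the arm and stand above 30 N).
It fails at once if a bystander is moved by more than 20 mm (distance of any of amber_bottle, dark_pot, film_carton, steel_bowl, grey_tin, pen, screwdriver from where it was at the start of the episode above 0.02 m).
It also fails if it takes over 69 s, if anything falls off the work surface, if the arm or the gripper's body presses on something with over 40 N, if the wrist force passes 120 N, or if a joint passes its speed limit or range.

## Working session

There is one attempt and no reset: what is moved stays moved. The work goes in short steps, Python scripts to look and compute and a tool call to move; the robot and the scene stay as the last step left them, time stands still between calls to the robot, and variables do not carry over. Pictures are saved under pics/ and viewed, at most 10 in all, crops included, and the job is handed in when it is done.

Besides the shell and the picture viewer there is one more tool, called after "Emit:" as a command line: name --argument value ..., lists and objects as JSON in quotes. carry_out: Moves the arm, as the interface text tells. Its arguments: {"type":"object","properties":{"series":{"type":"string"},"jaw":{"type":"number"},"grip_force":{"type":"number"}},"required":["series"]}

```bash
mkdir -p pics
cat > h.py <<'E'
import numpy as np,cv2
from workcell import bot,eyes,spot_in
def cam(n):
    s=bot.read_state(); im,d=eyes.read_camera(n); c=eyes.get_calibration(n); K=np.array(c["K"])
    if n=="wrist":
        T=np.array(c["T_tool_cam"]); R=cv2.Rodrigues(np.array(s["tcp_rot"]))[0]
        Rc=R@T[:3,:3]; p=R@T[:3,3]+np.array(s["tool_pos"])
    else:
        p=np.array(c["position"]); Rc=np.array(c["rotation"])
        if Rc.shape!=(3,3): Rc=cv2.Rodrigues(Rc)[0]
    return im,d,K,Rc,p
def cloud(d,K,Rc,p):
    v,u=np.mgrid[:d.shape[0],:d.shape[1]]
    P=np.stack([(u-K[0,2])/K[0,0]*d,(v-K[1,2])/K[1,1]*d,d],-1)
    return P@Rc.T+p
def atz(u,v,z,K,Rc,p):
    r=Rc@np.array([(u-K[0,2])/K[0,0],(v-K[1,2])/K[1,1],1]); return p+r*(z-p[2])/r[2]
def proj(X,K,Rc,p):
    c=(np.asarray(X)-p)@Rc; return c[...,:2]/c[...,2:]*[K[0,0],K[1,1]]+[K[0,2],K[1,2]]
E
python3 - <<'E'
from h import *
np.set_printoptions(precision=3,suppress=True)
for n in ["top","side"]:
    im,d,K,R,p=cam(n); cv2.imwrite(f"pics/{n}0.png",im); np.savez(n+"0.npz",im=im,d=d,K=K,R=R,p=p)
    C=cloud(d,K,R,p); print(n,p,K[0,0]); print(R)
    for t in "stand plunger dial_centre mark peg pointer_tip master master_top carriage rotor hub_top beam_tip amber_bottle dark_pot film_carton steel_bowl grey_tin pen screwdriver".split():
        for r in spot_in(n,t)[:3]:
            u,v=r["rect"][:2]; print(t,round(r["score"],2),np.round(r["rect"]),C[int(min(v,419)),int(min(u,559))])
E
```

```text
top [ 0.413 -0.014  1.383] 523.8202820340233
[[ 0.027 -0.994  0.104]
 [-1.    -0.028 -0.001]
 [ 0.004 -0.104 -0.995]]
stand 0.88 [266. 202. 176. 116.] [0.56  0.001 0.124]
stand 0.75 [268. 186.  48.  79.] [ 0.599 -0.003  0.141]
plunger 0.68 [128. 258.  37.  26.] [0.416 0.341 0.083]
plunger 0.65 [261. 220.  22.  13.] [0.515 0.012 0.13 ]
plunger 0.51 [434. 229.  46.  48.] [ 0.514 -0.442  0.006]
dial_centre 0.79 [269. 185.  48.  80.] [ 0.601 -0.005  0.14 ]
mark 0.84 [268. 167.  45.  46.] [ 0.646 -0.001  0.137]
peg 0.71 [269. 165.  44.  46.] [ 0.647 -0.004  0.141]
peg 0.6 [211. 214.  53.  51.] [0.534 0.142 0.073]
peg 0.44 [315. 229.  56.  29.] [ 0.503 -0.12   0.081]
pointer_tip 0.25 [327. 182.  28.  29.] [ 0.63  -0.154  0.017]
master 0.93 [317. 230.  55.  28.] [ 0.498 -0.127  0.081]
master 0.86 [329. 299.  52.  46.] [ 0.331 -0.162  0.064]
master 0.77 [324. 112.  49.  39.] [ 0.809 -0.143  0.049]
master_top 0.79 [328. 296.  56.  44.] [ 0.335 -0.157  0.062]
master_top 0.62 [315. 231.  53.  27.] [ 0.496 -0.12   0.073]
master_top 0.6 [323. 111.  51.  45.] [ 0.81  -0.136  0.062]
carriage 0.73 [
[... 1816 characters left out ...]
  0.047]
rotor 0.72 [230. 212.  36.  29.] [0.522 0.14  0.07 ]
hub_top 0.57 [234. 214.  37.  27.] [0.528 0.136 0.065]
beam_tip 0.95 [287. 211.  74.  59.] [ 0.591 -0.007  0.122]
beam_tip 0.38 [261. 226.  12.  22.] [0.51  0.001 0.111]
amber_bottle 0.83 [276. 195.  12.  26.] [0.669 0.122 0.066]
dark_pot 0.67 [338. 248.  28.  46.] [ 0.599 -0.17   0.1  ]
film_carton 0.81 [185. 174.  27.  44.] [0.529 0.367 0.079]
steel_bowl 0.61 [296. 278.  59.  49.] [ 0.495 -0.142  0.052]
steel_bowl 0.58 [401. 350.  58.  54.] [ 0.534 -0.415  0.012]
grey_tin 0.89 [160. 202.  34.  44.] [0.413 0.319 0.062]
pen 0.58 [224. 276.  34.  30.] [0.4   0.014 0.01 ]
screwdriver 0.85 [288. 393.  82.  54.] [ 0.287 -0.335  0.027]
```

View pics/top0.png

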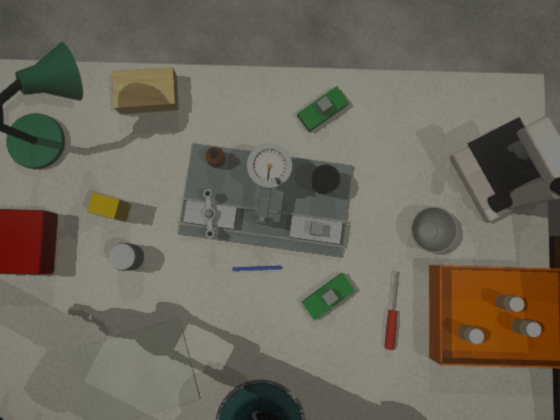

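View pics/side0.png

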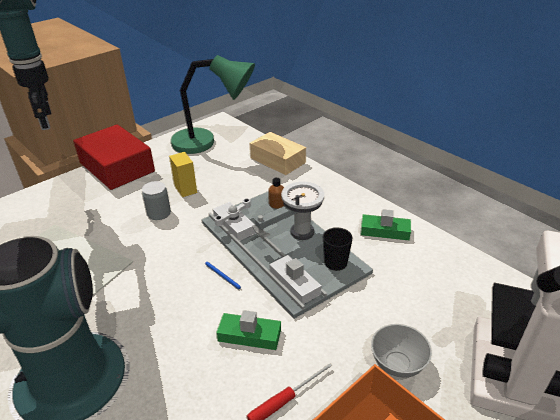

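The master candidates in the top view are the aluminium sled with a steel pad on the track (317,230) and two green look-alikes at (328,297) and (324,108). I choose the one on the track at (317,230). The carriage is at (210,214), the dial at (269,167) and the peg near (279,181).

Run:
```python
from h import *
np.set_printoptions(precision=4,suppress=True)
z=np.load("top0.npz"); im,d,K,R,p=[z[k] for k in("im","d","K","R","p")]
C=cloud(d,K,R,p)
reg=np.zeros(d.shape,bool); reg[135:262,170:365]=1
print("bench z",np.median(C[270:300,230:300,2][d[270:300,230:300]>0]))
hsv=cv2.cvtColor(im,cv2.COLOR_BGR2HSV)
for v in (160,240): print(im[v,175:200:3].tolist())
m=(reg&(C[...,2]>0.008)&(C[...,2]<0.2)).astype(np.uint8)
m=cv2.morphologyEx(m,cv2.MORPH_OPEN,np.ones((7,7)))
n,l,s,_=cv2.connectedComponentsWithStats(m); k=1+np.argmax(s[1:,4]); print(s[k])
# base outline: project ray at z=.015 for mask pixels; use low points only
q=[atz(u,v,.015,K,R,p)[:2] for v,u in zip(*np.where((l==k)&(C[...,2]<.03)))]
r=cv2.minAreaRect(np.float32(q)); print(r, cv2.boxPoints(r))
# dial rim
zz=C[...,2]; g=reg&(zz>.125)&(zz<.155); print("dial top pts",C[g].mean(0),g.sum())
g[:, :240]=0; g[:,300:]=0; g[190:]=0; print(cv2.minEnclosingCircle(np.float32(C[g][:,:2])))
c=im[130:270,170:370]; cv2.imwrite("pics/c1.png",cv2.resize(c,None,fx=4,fy=4,interpolation=cv2.INTER_CUBIC))
```

```text
bench z -0.0002930798602930329
[[126, 136, 138], [122, 134, 137], [124, 136, 138], [125, 136, 138], [123, 134, 136], [95, 102, 96], [87, 93, 88], [87, 92, 87], [88, 93, 88]]
[[121, 132, 135], [122, 135, 136], [121, 133, 135], [119, 129, 132], [121, 131, 134], [119, 129, 132], [119, 130, 132], [119, 130, 133], [119, 130, 132]]
[  179   144   172   113 14725]
((0.5793853402137756, 0.0034622400999069214), (0.42919832468032837, 0.24459943175315857), 83.50779724121094) [[ 0.4336 -0.1959]
 [ 0.6766 -0.2236]
 [ 0.7252  0.2029]
 [ 0.4821  0.2305]]
dial top pts [ 0.6456 -0.0035  0.1389] 1588
((0.6467173099517822, -0.0035972027108073235), 0.05471183732151985)
```

View pics/c1.png

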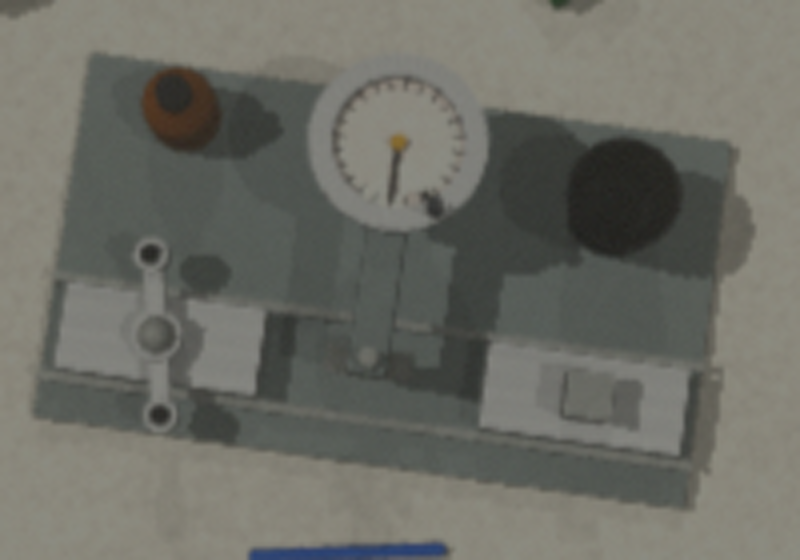

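```bash
cat >> h.py <<'E'
O=np.array([.5174,.0108]); YA=np.radians(-6.49)
ex=np.array([np.cos(YA),np.sin(YA)]); ey=np.array([-np.sin(YA),np.cos(YA)])
def st(P): q=np.asarray(P)[...,:2]-O; return np.stack([q@ex,q@ey],-1)
def wo(x,y): return O+x*ex+y*ey
E
python3 - <<'E'
from h import *
np.set_printoptions(precision=4,suppress=True)
z=np.load("top0.npz"); im,d,K,R,p=[z[k] for k in("im","d","K","R","p")]
f=lambda a,b:(170+a/4-.375,130+b/4-.375)
for n,a,b,h in [("pad",587,395,.079),("hub",156,335,.078),("cup1",150,253,.071),("cup2",159,414,.071),("mL",480,389,.045),("mR",690,410,.045),("cL",56,326,.045),("cR",259,350,.045),("dialc",398,143,.138),("ptr",391,203,.138),("peg",432,203,.16)]:
    print(n,st(atz(*f(a,b),h,K,R,p)))
s=bot.read_state(); print(s); Rt=cv2.Rodrigues(np.array(s["tcp_rot"]))[0]; print(Rt)
print("tool y yaw",np.degrees(np.arctan2(Rt[1,1],Rt[0,1])))
print(wo(0,-.225),wo(0,.225),wo(.13,0))
C=cloud(d,K,R,p); S=st(C)
for nm,w in (("m",(-.215,-.05)),("c",(.05,.215))):
    g=(abs(S[...,0])<.02)&(S[...,1]>w[0])&(S[...,1]<w[1])&(C[...,2]>.037)&(C[...,2]<.053); print(nm,np.percentile(S[g][:,1],[2,98]))
E
```

```text
pad [ 0.0003 -0.1374]
hub [-0.0003  0.1345]
cup1 [0.0511 0.1471]
cup2 [-0.0486  0.1259]
mL [-0.0029 -0.0717]
mR [ 0.0026 -0.2065]
cL [-0.001   0.2032]
cR [0.002 0.072]
dialc [0.1305 0.    ]
ptr [ 0.0937 -0.001 ]
peg [ 0.0937 -0.0256]
{'time': 2.0, 'q': array([ 1.1151,  0.2639,  1.604 ,  0.    ,  1.2737, -0.0369]), 'joint_vel': array([-0.001 ,  0.0006, -0.0029,  0.0022, -0.0004, -0.0005]), 'joint_torque': array([  0.0006, -51.5048, -36.7708,  -0.    ,   0.001 ,   0.    ]), 'tool_pos': array([0.2745, 0.6167, 0.2453]), 'tcp_rot': array([-0.653 , -3.0729,  0.    ]), 'wrist_force': array([-0.1783, -0.178 ,  0.2034]), 'torque': array([-0.0001,  0.0663,  0.0181]), 'grip_force': 0.0, 'width': 1.001464682974364}
[[-0.9136  0.4067 -0.0001]
 [ 0.4067  0.9136 -0.    ]
 [ 0.     -0.     -1.    ]]
tool y yaw 66.00434179868219
[ 0.492  -0.2128] [0.5428 0.2344] [ 0.6466 -0.0039]
m [-0.2014 -0.076 ]
c [0.0724 0.1984]
```

Emit:
carry_out --series "0.0155 -0.06 0 -5.2;0.0155 -0.06 0 -5.2;0.0155 -0.06 0 -5.2;0.0155 -0.06 0 -5.2;0.0155 -0.06 0 -5.2;0.0155 -0.06 0 -5.2;0.0155 -0.06 0 -5.2;0.0155 -0.06 0 -5.2;0.0155 -0.06 0 -5.2;0.0155 -0.06 0 -5.2;0.0155 -0.06 0 -5.2;0.0155 -0.06 0 -5.2;0.0155 -0.06 0 -5.2;0.0155 -0.06 0 -4.9;0 0 0 0;0 0 0 0" --jaw -1

```text
time: 4.0
tool_pos: [0.4911, -0.2231, 0.245]
tcp_rot: [-2.343, -2.091, -0.0]
wrist_force: [0.3, -0.1, 0.6]
width: -0.002
grip_force: 0.0
```

Run:
```python
from h import *
np.set_printoptions(precision=4,suppress=True)
im,d,K,R,p=cam("wrist"); cv2.imwrite("pics/w1.png",im); C=cloud(d,K,R,p); S=st(C); print(p,K[0,0],R)
for t in "master master_top plunger".split():
    for r in spot_in("wrist",t)[:2]:
        u,v=r["rect"][:2]; P=C[int(v),int(u)]; print(t,r["score"],np.round(r["rect"]),st(P),P[2])
g=(abs(S[...,0])<.02)&(S[...,1]>-.25)&(S[...,1]<-.05)&(C[...,2]>.04)&(C[...,2]<.05); print(np.percentile(S[g][:,1],[1,50,99]) if g.any() else None)
g=(C[...,2]>.076)&(C[...,2]<.083)&(abs(S[...,0])<.025)&(S[...,1]<-.1); print(S[g].min(0),S[g].max(0)) if g.any() else 0
```

```text
[ 0.5013 -0.1464  0.3731] 352.85683239684556 [[ 0.9935 -0.1086 -0.035 ]
 [-0.1141 -0.948  -0.297 ]
 [-0.0009  0.2991 -0.9542]]
master 0.94 [275.  76.  71. 152.] [ 0.0001 -0.1412] 0.07933650416472082
master 0.82 [108. 135. 152. 138.] [-0.1476 -0.1885] 0.056270499510348015
master_top 0.86 [106. 137. 146. 138.] [-0.1477 -0.189 ] 0.06006023830265372
master_top 0.84 [279.  76.  73. 152.] [ 0.0032 -0.1412] 0.0790657573701648
plunger 0.19 [121. 288. 180.  31.] [-0.1738 -0.3612] 0.01870715585594357
[-0.2026 -0.1327 -0.081 ]
[-0.0126 -0.1538] [ 0.0168 -0.1244]
```

View pics/w1.png

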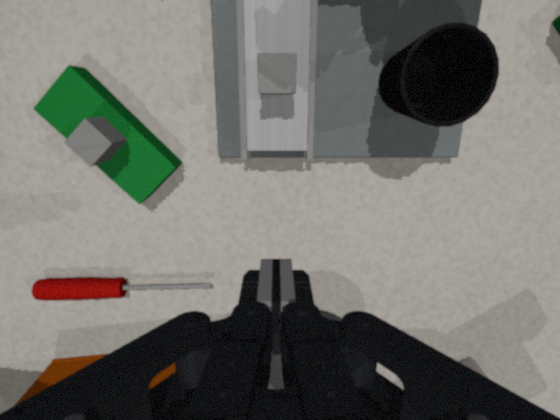

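The picture shows the aluminium master, with its pad at (277,73), and the green look-alike off to the left at (110,140). I descend at the track's end.

Emit:
carry_out --series "0 0 -0.05 0;0 0 -0.05 0;0 0 -0.05 0;0 0 -0.036 0;0 0 -0.015 0;0.001 0.009 0 0;0.0006 0.005 0 0;0.0006 0.005 0 0;0.0006 0.005 0 0;0.0006 0.005 0 0;0.0006 0.005 0 0;0 0 0 0"

```text
time: 5.7
tool_pos: [0.4971, -0.1904, 0.0459]
tcp_rot: [2.34, 2.09, 0.002]
wrist_force: [1.1, -4.7, 2.7]
width: 0.003
grip_force: 2.2
```

Emit:
carry_out --series "0.0011 0.01 0 0;0.0011 0.01 0 0;0.0011 0.01 0 0;0.0011 0.01 0 0;0.0011 0.01 0 0;0.0011 0.01 0 0;0.0011 0.01 0 0;0.0011 0.01 0 0;0.0011 0.01 0 0;0.0011 0.01 0 0;0.0011 0.01 0 0;0 0 0 0"

```text
time: 7.2
tool_pos: [0.509, -0.0805, 0.0457]
tcp_rot: [2.34, 2.091, 0.001]
wrist_force: [0.7, -7.2, 5.4]
width: -0.0
grip_force: 3.3
```

```bash
cat > m.py <<'E'
from h import *
np.set_printoptions(precision=4,suppress=True)
s=bot.read_state(); print("tcp st",st(s["tool_pos"]),s["wrist_force"])
im,d,K,R,p=cam("top"); C=cloud(d,K,R,p); S=st(C); z=C[...,2]
g=(abs(S[...,0])<.02)&(abs(S[...,1])<.215)&(z>.035)&(z<.055)
h=np.histogram(S[g][:,1],bins=np.arange(-.215,.22,.005))
print([(round(a,3),int(n)) for a,n in zip(h[1],h[0])if n])
for t in ("master","master_top","carriage","hub_top"):
    for r in spot_in("top",t)[:3]: 
        u,v=r["rect"][:2]; q=st(atz(u,v,.079,K,R,p))
        if abs(q[0])<.05 : print(t,r["score"],np.round(r["rect"],1),q)
cv2.imwrite("pics/top_now.png",im)
E
python3 m.py
```

```text
tcp st [ 0.002  -0.0917] [ 0.6977 -7.1791  5.3923]
[(np.float64(-0.07), 1), (np.float64(-0.065), 2), (np.float64(-0.06), 3), (np.float64(-0.055), 4), (np.float64(-0.025), 4), (np.float64(-0.02), 4), (np.float64(-0.015), 5), (np.float64(-0.01), 3), (np.float64(-0.005), 4), (np.float64(0.0), 9), (np.float64(0.005), 12), (np.float64(0.01), 11), (np.float64(0.015), 14), (np.float64(0.02), 17), (np.float64(0.025), 19), (np.float64(0.03), 30), (np.float64(0.035), 30), (np.float64(0.04), 32), (np.float64(0.045), 30), (np.float64(0.07), 28), (np.float64(0.075), 30), (np.float64(0.08), 31), (np.float64(0.085), 30), (np.float64(0.09), 29), (np.float64(0.095), 32), (np.float64(0.1), 28), (np.float64(0.105), 31), (np.float64(0.11), 31), (np.float64(0.115), 31), (np.float64(0.12), 21), (np.float64(0.125), 6), (np.float64(0.13), 3), (np.float64(0.14), 3), (np.float64(0.145), 8), (np.float64(0.15), 18), (np.float64(0.155), 30), (np.float64(0.16), 28), (np.float64(0.165), 31), (np.float64(0.17), 30), (np.float64(0.175), 31), (np.float64(0.18), 30), (np.float64(0.185), 34), (np.float64(0.19), 29), (np.float64(0.195), 27), (np.float64(0.2), 5)]
master 0.88 [265.3 224.6  48.2  25. ] [-0.0083 -0.0099]
master_top 0.92 [263.9 222.9  46.5  26.3] [-0.0046 -0.0059]
carriage 0.93 [211.8 215.6  50.3  50.5] [-0.0047  0.1256]
hub_top 0.92 [208.2 213.6  10.9  44.4] [-0.001   0.1353]
```

Emit:
carry_out --series "0.0005 0.004 0 0;0.0005 0.004 0 0;0.0004 0.004 0 0;0.0003 0.003 0 0;0 0 0 0;0 0 0 0"

```text
time: 8.2
tool_pos: [0.5103, -0.0662, 0.0456]
tcp_rot: [2.34, 2.09, -0.001]
wrist_force: [-0.8, -9.1, 6.3]
width: 0.002
grip_force: 4.6
```

```bash
cat > e.py <<'E'
# sub-pixel edge of sleds from depth: fraction of area on z=.045 plane
from h import *
s=bot.read_state(); print("tcp st",st(s["tool_pos"]),s["wrist_force"])
im,d,K,R,p=cam("top"); cv2.imwrite("pics/t_e.png",im)
for x in (-.02,-.01,.01,.02):
    ys=np.arange(-.215,.215,.001); X=np.c_[[np.r_[wo(x,y),.045] for y in ys]]
    uv=proj(X,K,R,p).astype(np.float32); v=cv2.remap(im.mean(2).astype(np.float32),uv[:,0],uv[:,1],1).ravel()
    z=cv2.remap(cloud(d,K,R,p)[...,2].astype(np.float32),uv[:,0],uv[:,1],0).ravel()
    w=(ys>.03)&(ys<.09); print(x," ".join(f"{int(a)}:{1000*b:.0f}" for a,b in zip(v[w][::2],z[w][::2])))
E
python3 e.py
```

```text
tcp st [ 0.00168396 -0.07732716] [-0.82386957 -9.12128432  6.29274644]
-0.02 138:44 138:44 138:43 137:46 138:46 137:46 137:46 138:43 137:40 138:50 138:50 138:1383 138:37 138:43 138:43 137:45 134:48 105:13 78:11 67:11 76:29 115:45 125:46 127:46 126:42 127:43 127:47 128:46 128:46 128:46
-0.01 128:41 132:44 135:43 136:43 136:45 136:43 136:45 137:48 137:48 136:43 136:44 136:45 137:45 137:41 137:50 136:44 128:44 109:47 78:13 65:22 75:44 97:44 118:42 123:36 124:47 124:47 124:45 125:45 130:44 135:43
0.01 106:48 113:48 116:44 118:44 122:45 122:45 122:44 123:44 123:41 123:47 123:48 123:48 123:40 123:40 123:46 123:45 119:45 108:44 80:13 69:27 78:27 102:41 120:40 126:44 131:44 133:46 134:45 137:44 137:46 137:46
0.02 114:43 115:44 114:47 114:47 117:47 119:44 121:45 121:47 121:42 121:42 121:41 121:46 121:39 121:39 121:51 121:42 112:43 93:19 74:19 61:17 68:38 97:42 118:42 123:47 124:41 124:43 124:43 124:40 124:51 123:46
```

Emit:
carry_out --series "-0.0005 -0.005 0 0;-0.0017 -0.015 0 0;0 0 0.06 0;0 0 0.06 0;0 0 0.06 0;0.03 0.003 0.035 0;0.05 0.0045 0 0;0.05 0.0045 0 0;0 0 0 0;0 0 0 0"

```text
time: 9.5
tool_pos: [0.636, -0.0726, 0.258]
tcp_rot: [-2.342, -2.09, 0.003]
wrist_force: [-0.5, 0.2, -0.4]
width: -0.0
grip_force: 0.0
```

```bash
cat > d.py <<'E'
from h import *
import sys
np.set_printoptions(precision=4,suppress=True)
s=bot.read_state(); print("tcp st",st(s["tool_pos"]),s["tool_pos"][2])
im,d,K,R,p=cam("wrist"); C=cloud(d,K,R,p); S=st(C); z=C[...,2]
r=np.hypot(S[...,0]-.13,S[...,1])
g=(r>.04)&(r<.054)&(z>.12)&(z<.15)&(d>0); zr=np.median(z[g]); print("rim top z",zr)
q=cv2.minEnclosingCircle(np.float32(S[(r<.065)&(abs(z-zr)<.005)])); print(q)
g=(r>.035)&(r<.06)&(z>zr+.015)&(z<.18); q=S[g]-[.13,0]; print("peg pts",g.sum(),np.median(S[g],0),np.median(z[g]),"cw ang",np.arctan2(np.median(q[:,1]),-np.median(q[:,0])))
# rectified top-down map at height of mark, stand axes: up=+x... 0.2mm/px ; left=+y
c=np.array([float(a) for a in sys.argv[2:4]]) if len(sys.argv)>3 else np.array([.13,0]); zm=zr-.0035
n=600; a,b=np.mgrid[:n,:n]; X=c[0]+(300-a)*.0002; Y=c[1]+(300-b)*.0002
P=np.concatenate([wo(X[...,None],Y[...,None]),np.full((n,n,1),zm)],-1)
uv=proj(P,K,R,p).astype(np.float32); o=cv2.remap(im,uv[...,0],uv[...,1],cv2.INTER_CUBIC); cv2.imwrite(sys.argv[1],o)
E
python3 d.py pics/d1.png
```

```text
tcp st [ 0.1273 -0.0694] 0.2579877644189178
rim top z 0.14263111569694195
((0.13216190040111542, -0.0003610750718507916), 0.05452432855963707)
peg pts 238 [ 0.0944 -0.0269] 0.16745482612867693 cw ang -0.6464742415537504
```

View pics/d1.png

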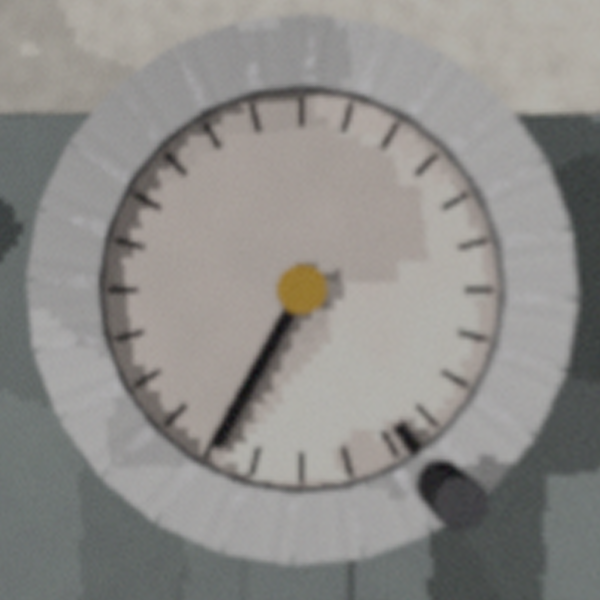

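The rim's centre is at (302,290), the pointer tip at (217,443), which is +0.51 rad clockwise, and the bold mark and peg lie in line at about −0.63 rad. I need a clockwise turn of about 1.14 rad.

```bash
cat > arc.py <<'E'
from h import *
import sys
def pose(f,off,c=(.1315,-.0003)):
    e=np.array([-np.cos(f),np.sin(f)]); t=np.array([np.sin(f),np.cos(f)])
    return wo(*(np.array(c)+.047*e-off*t))
if __name__=="__main__":
    s=bot.read_state(); P=np.array(s["tool_pos"][:2])
    a=pose(-.633,.024); print("approach",np.round(a-P,4),"z",.166-s["tool_pos"][2])
    F=[-.633]+list(np.linspace(-.633,.47,13)); O_=[.0165]+[.016]*13
    prev=a;pf=-.633
    for f,o in zip(F,O_):
        q=pose(f,o); print("%.4f %.4f 0 %.1f;"%(*(q-prev),-np.degrees(f-pf)),end=""); prev,pf=q,f
    print(); print("back",pose(.47,.035)-prev)
E
python3 arc.py
```

```text
approach [-0.0166  0.0241] z -0.09246370740822854
-0.0037 0.0065 0 -0.0;-0.0002 0.0004 0 -0.0;-0.0033 0.0032 0 -5.3;-0.0030 0.0035 0 -5.3;-0.0026 0.0037 0 -5.3;-0.0023 0.0039 0 -5.3;-0.0019 0.0041 0 -5.3;-0.0015 0.0043 0 -5.3;-0.0011 0.0044 0 -5.3;-0.0007 0.0045 0 -5.3;-0.0003 0.0046 0 -5.3;0.0001 0.0046 0 -5.3;0.0005 0.0045 0 -5.3;0.0009 0.0045 0 -5.3;
back [-0.0104644  -0.01585864]
```

Emit:
carry_out --series "-0.004 0.006 0 9.1;-0.004 0.006 0 9.1;-0.004 0.006 0 9.1;-0.0046 0.0061 0 9;0 0 -0.04 0;0 0 -0.04 0;0 0 -0.012 0;-0.0037 0.0065 0 0;0 0 0 0;0 0 0 0"

```text
time: 10.8
tool_pos: [0.618, -0.0417, 0.1695]
tcp_rot: [1.573, 2.715, 0.002]
wrist_force: [-0.7, -0.5, -0.4]
width: -0.0
grip_force: 0.0
```

Emit:
carry_out --series "-0.0033 0.0032 0 -5.3;-0.003 0.0035 0 -5.3;-0.0026 0.0037 0 -5.3;-0.0023 0.0039 0 -5.3;-0.0019 0.0041 0 -5.3;-0.0015 0.0043 0 -5.3;-0.0011 0.0044 0 -5.3;-0.0007 0.0045 0 -5.3;-0.0003 0.0046 0 -5.3;0.0001 0.0046 0 -5.3;0.0005 0.0045 0 -5.3;0.0009 0.0045 0 -5.3;0 0 0 0;0 0 0 0"

```text
time: 12.55
tool_pos: [0.6019, 0.0081, 0.1679]
tcp_rot: [2.77, 1.482, 0.001]
wrist_force: [-0.0, 0.1, -0.8]
width: -0.004
grip_force: 0.0
```

Emit:
carry_out --series "-0.0105 -0.0159 0 0;0 0 0.05 0;0.015 -0.022 0.042 9;0.016 -0.022 0 9;0.016 -0.022 0 9;0 0 0 0;0 0 0 0"

```text
time: 13.42
tool_pos: [0.6371, -0.0742, 0.2588]
tcp_rot: [-2.351, -2.082, 0.001]
wrist_force: [-0.8, 1.1, -0.7]
width: -0.001
grip_force: 0.0
```

```bash
python3 d.py pics/d2.png
```

```text
tcp st [ 0.1285 -0.0709] 0.25878639073925075
rim top z 0.14262235377371368
((0.13207831978797913, -0.0005486934096552432), 0.05457201227545738)
peg pts 277 [0.0921 0.0226] 0.16744886562553943 cw ang 0.5372234658320189
```

View pics/d2.png

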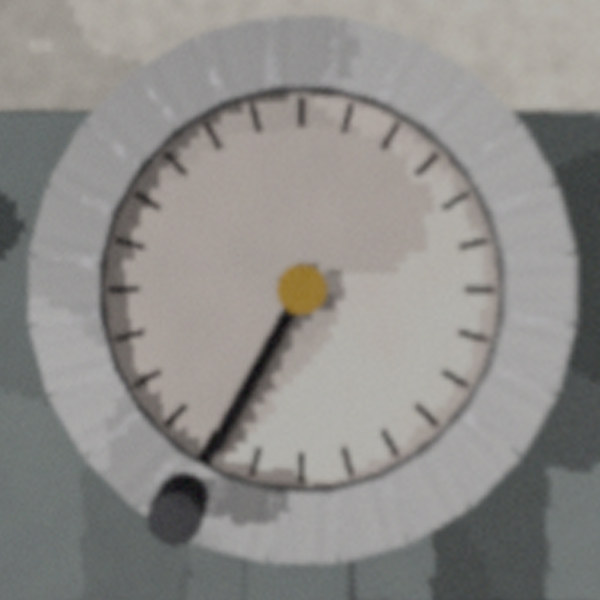

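The mark is merged with the pointer line (meeting at about (205,460)), with peg ≈0.52 rad and pointer ≈0.51 rad. Now the carriage.

Emit:
carry_out --series "-0.0158 0.051 0 0;-0.0158 0.051 0 0;-0.0158 0.051 0 0;-0.0158 0.051 0 0;-0.0158 0.051 0 0;-0.0156 0.051 0 0;0 0 -0.06 0;0 0 -0.06 0;0 0 -0.06 0;0 0 -0.03 0;0 0 -0.005 0;0 0 0 0"

```text
time: 14.98
tool_pos: [0.5438, 0.2326, 0.0452]
tcp_rot: [2.349, 2.086, 0.001]
wrist_force: [0.3, 0.5, -0.4]
width: -0.002
grip_force: 0.0
```

```bash
python3 e.py | head -2
python3 - <<'E'
from h import *
im,d,K,R,p=cam("top");print(st(bot.read_state()["tool_pos"]),bot.read_state()["tool_pos"])
for t in ("carriage","hub_top"): print(t,[(r["score"],st(atz(*r["rect"][:2],.078,K,R,p))) for r in spot_in("top",t)[:2]])
E
```

```text
tcp st [0.00113186 0.22336315] [ 0.26979021  0.45038834 -0.44458541]
-0.02 102:46 102:46 101:47 103:40 103:48 103:40 103:40 103:42 101:40 102:46 102:46 102:46 101:46 101:42 101:42 101:44 99:48 81:13 68:12 63:12 70:33 96:46 102:47 103:47 103:43 104:46 103:44 103:45 104:45 104:50
[0.00242391 0.22386369] [0.54511164 0.23295511 0.04660788]
carriage [(0.58, array([-0.00089913,  0.13317317]))]
hub_top [(0.86, array([-0.00139581,  0.13309652]))]
```

Emit:
carry_out --series "-0.0006 -0.005 0 0;-0.0006 -0.005 0 0;-0.0006 -0.005 0 0;-0.0006 -0.005 0 0;-0.0006 -0.005 0 0;-0.001 -0.009 0 0;-0.001 -0.009 0 0;-0.001 -0.009 0 0;-0.001 -0.009 0 0;-0.001 -0.009 0 0;-0.001 -0.009 0 0;-0.001 -0.009 0 0;-0.001 -0.009 0 0;-0.001 -0.009 0 0;-0.001 -0.009 0 0;-0.001 -0.009 0 0;0 0 0 0"

```text
time: 17.3
tool_pos: [0.5299, 0.1081, 0.0447]
tcp_rot: [2.35, 2.085, 0.002]
wrist_force: [0.6, 2.9, 2.3]
width: 0.0
grip_force: 1.4
```

```bash
cat > f.py <<'E'
from h import *
s=bot.read_state(); print("tcp st",st(s["tool_pos"]),s["wrist_force"],s["time"])
im,d,K,R,p=cam("top"); cv2.imwrite("pics/t_f.png",im)
for x in (-.02,-.01,.01,.02):
    ys=np.arange(-.215,.215,.001); X=np.c_[[np.r_[wo(x,y),.045] for y in ys]]
    uv=proj(X,K,R,p).astype(np.float32); v=cv2.remap(im.mean(2).astype(np.float32),uv[:,0],uv[:,1],1).ravel()
    w=(ys>-.212)&(ys<-.03); print(x," ".join(f"{int(1000*y)}:{int(a)}" for y,a in zip(ys[w][::3],v[w][::3])))
E
python3 f.py
python3 - <<'E'
from h import *
im,d,K,R,p=cam("top")
for t in ("carriage","hub_top","master_top"): print(t,[(r["score"],st(atz(*r["rect"][:2],.078,K,R,p))) for r in spot_in("top",t)[:2]])
E
```

```text
tcp st [0.00142452 0.0980634 ] [0.59550371 2.9120495  2.34217602] 17.3
-0.02 -211:88 -208:76 -205:74 -201:73 -198:70 -195:71 -192:72 -189:73 -186:71 -183:71 -180:71 -177:70 -174:73 -171:87 -168:104 -165:105 -162:104 -159:104 -156:102 -153:103 -150:103 -147:103 -144:103 -141:103 -138:102 -135:102 -132:103 -129:102 -126:98 -123:96 -120:95 -117:96 -114:95 -111:95 -108:95 -105:95 -102:95 -99:95 -96:95 -93:97 -90:99 -87:102 -84:102 -81:102 -78:101 -75:101 -72:101 -69:101 -66:101 -63:102 -60:101 -57:101 -54:101 -51:101 -48:100 -45:100 -42:96 -39:96 -36:102 -33:102 -30:103
-0.01 -211:87 -208:74 -205:71 -201:72 -198:72 -195:71 -192:71 -189:71 -186:72 -183:72 -180:71 -177:70 -174:71 -171:79 -168:98 -165:101 -162:102 -159:102 -156:102 -153:101 -150:101 -147:100 -144:101 -141:102 -138:101 -135:100 -132:101 -129:101 -126:98 -123:90 -120:86 -117:84 -114:84 -111:82 -108:81 -105:79 -102:81 -99:82 -96:84 -93:78 -90:79 -87:85 -84:86 -81:87 -78:87 -75:89 -72:97 -69:99 -66:100 -63:99 -60:98 -57:98 -54:100 -51:100 -48:99 -45:96 -42:87 -39:97 -36:96 -33:94 -30:93
0.01 -211:91 -208:76 -205:72 -201:72 -198
[... 465 characters left out ...]
205:77 -201:70 -198:66 -195:67 -192:67 -189:68 -186:68 -183:68 -180:68 -177:68 -174:69 -171:80 -168:100 -165:101 -162:101 -159:101 -156:100 -153:100 -150:100 -147:100 -144:100 -141:100 -138:100 -135:99 -132:99 -129:100 -126:99 -123:97 -120:96 -117:96 -114:96 -111:93 -108:92 -105:90 -102:87 -99:87 -96:90 -93:91 -90:92 -87:93 -84:94 -81:93 -78:90 -75:92 -72:95 -69:97 -66:98 -63:95 -60:91 -57:90 -54:90 -51:90 -48:91 -45:91 -42:93 -39:93 -36:94 -33:92 -30:92
carriage [(0.97, array([0.00488055, 0.00838757])), (0.67, array([0.13762253, 0.00762578]))]
hub_top [(0.72, array([-0.00346437,  0.02258444]))]
master_top [(0.77, array([-0.00069991, -0.10214983])), (0.72, array([ 0.29700628, -0.11211977]))]
```

Emit:
carry_out --series "-0.0005 -0.0045 0 0;-0.0005 -0.0045 0 0;-0.0005 -0.0045 0 0;-0.0005 -0.0045 0 0;-0.0004 -0.0035 0 0;0 0 0 0;0 0 0 0"

```text
time: 18.42
tool_pos: [0.5274, 0.0882, 0.0444]
tcp_rot: [-2.349, -2.084, -0.003]
wrist_force: [1.1, 8.5, 1.3]
width: -0.003
grip_force: 4.2
```

```bash
python3 f.py | cut -c1-600
```

```text
tcp st [0.00118845 0.07803774] [1.08301536 8.54283324 1.26663715] 18.425
-0.02 -211:87 -208:75 -205:72 -201:72 -198:71 -195:71 -192:78 -189:95 -186:102 -183:103 -180:104 -177:104 -174:103 -171:103 -168:103 -165:103 -162:102 -159:102 -156:103 -153:103 -150:103 -147:102 -144:98 -141:95 -138:95 -135:96 -132:95 -129:94 -126:94 -123:94 -120:95 -117:95 -114:95 -111:98 -108:101 -105:100 -102:101 -99:102 -96:102 -93:101 -90:101 -87:100 -84:101 -81:101 -78:101 -75:101 -72:101 -69:100 -66:100 -63:96 -60:93 -57:101 -54:102 -51:102 -48:102 -45:101 -42:102 -39:102 -36:102 -33:102 -30:101
-0.01 -211:86 -208:73 -205:72 -201:71 -198:71 -195:70 -192:71 -189:94 -186:101 -183:102 -180:101 -177:101 -174:102 -171:101 -168:102 -165:101 -162:101 -159:101 -156:101 -153:101 -150:100 -147:101 -144:96 -141:86 -138:82 -135:82 -132:85 -129:81 -126:79 -123:78 -120:81 -117:83 -114:83 -111:73 -108:83 -105:83 -102:85 -99:88 -96:90 -93:96 -90:99 -87:99 -84:99 -81:98 -78:99 -75:99 -72:99 -69:98 -66:99 -63:101 -60:103 -57:101 -54:100 -51:100 -48:99 -45:96 -42:95 -39:97 -36:95 -33:93 -30:93
0.01 -211:88 -208:74 -205:71 
[... 233 characters left out ...]
0:82 -117:81 -114:77 -111:68 -108:80 -105:84 -102:83 -99:84 -96:85 -93:97 -90:99 -87:98 -84:99 -81:98 -78:98 -75:98 -72:98 -69:98 -66:99 -63:98 -60:97 -57:94 -54:94 -51:94 -48:94 -45:93 -42:92 -39:93 -36:93 -33:93 -30:92
0.02 -211:87 -208:72 -205:68 -201:68 -198:66 -195:67 -192:76 -189:97 -186:101 -183:100 -180:100 -177:101 -174:100 -171:100 -168:100 -165:100 -162:99 -159:100 -156:100 -153:100 -150:99 -147:99 -144:98 -141:95 -138:94 -135:96 -132:96 -129:92 -126:90 -123:85 -120:85 -117:88 -114:89 -111:90 -108:93 -105:92 -102:88 -99:87 -96:92 -93:96 -90:97 -87:96 -84:97 -81:96 -78:97 -75:97 -72:96 -69:96 -66:96 -63:93 -60:85 -57:91 -54:92 -51:92 -48:92 -45:92 -42:92 -39:91 -36:92 -33:92 -30:92
```

Emit:
carry_out --series "-0.0002 -0.0018 0 0;-0.0002 -0.0018 0 0;0 0 0 0;0 0 0 0"

```text
time: 18.98
tool_pos: [0.5271, 0.085, 0.0444]
tcp_rot: [-2.349, -2.084, -0.004]
wrist_force: [2.5, 8.8, 1.7]
width: -0.001
grip_force: 4.9
```

```bash
python3 f.py | cut -c1-170
python3 - <<'E'
from h import *
im,d,K,R,p=cam("top")
for t in ("carriage","hub_top","master_top","rotor"): print(t,[(r["score"],st(atz(*r["rect"][:2],.078,K,R,p)),r["rect"]) for r in spot_in("top",t)[:2]])
C=cloud(d,K,R,p);S=st(C);g=(np.hypot(*(S-[0,0]).transpose(2,0,1))<.066)&(abs(S[...,0])>.03)&(abs(S[...,0])<.065)&(C[...,2]>.055)&(C[...,2]<.08)
for sg in (-1,1):
    h=g&(S[...,0]*sg>0); print(h.sum(),S[h].mean(0) if h.any() else 0)
cv2.imwrite("pics/r1.png",cv2.resize(im[180:260,190:350],None,fx=5,fy=5,interpolation=2))
E
```

```text
tcp st [0.00120616 0.07478161] [2.45927874 8.84011509 1.72774335] 18.975
-0.02 -211:87 -208:74 -205:71 -201:72 -198:72 -195:78 -192:103 -189:104 -186:104 -183:104 -180:103 -177:103 -174:103 -171:102 -168:102 -165:103 -162:103 -159:102 -156:102
-0.01 -211:86 -208:73 -205:73 -201:73 -198:71 -195:76 -192:93 -189:101 -186:102 -183:101 -180:101 -177:101 -174:101 -171:100 -168:101 -165:101 -162:101 -159:101 -156:101 
0.01 -211:86 -208:73 -205:71 -201:72 -198:72 -195:79 -192:95 -189:102 -186:103 -183:102 -180:102 -177:102 -174:102 -171:102 -168:101 -165:101 -162:102 -159:102 -156:101 -
0.02 -211:87 -208:73 -205:70 -201:68 -198:68 -195:72 -192:99 -189:101 -186:101 -183:102 -180:100 -177:100 -174:99 -171:100 -168:100 -165:99 -162:99 -159:99 -156:99 -153:9
carriage [(0.85, array([-0.00318555, -0.00615383]), [264.1, 222.4, 49.4, 45.1]), (0.72, array([-0.0030072 , -0.13218839]), [314.1, 229.4, 53.2, 29.1])]
hub_top [(0.58, array([ 0.00234748, -0.00233161]), [262.9, 220.0, 10.9, 47.4])]
master_top [(0.83, array([-0.00550678, -0.12345546]), [310.5, 229.9, 52.8, 23.9]), (0.6, array([-0.1609722 , -0.18478143]), [326.8, 295.8, 56.4, 45.9])]
rotor [(0.55, array([-0.00789283, -0.00506174]), [263.4, 224.2, 13.1, 49.5])]
75 [-0.04593245 -0.01038804]
19 [0.0497227 0.0167845]
```

View pics/r1.png

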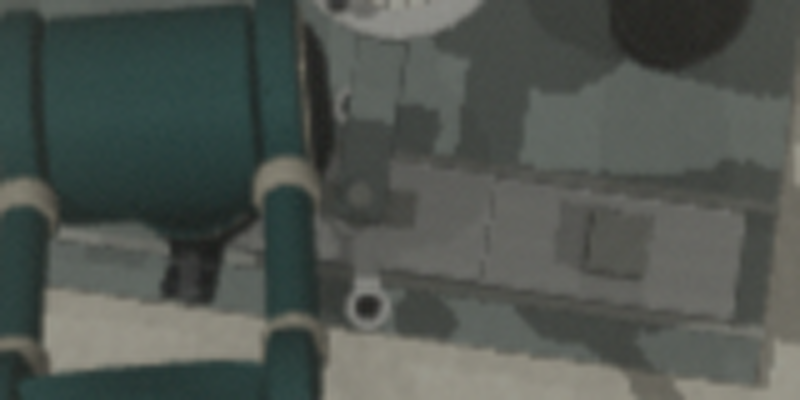

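Seam and edges put the carriage within about 1 mm of centre. The front cup shows at crop (369,306), free of the arm. I back off and go round to the −y side of the front cup.

Emit:
carry_out --series "0.0006 0.005 0 0;0.0011 0.01 0 0;0 0 0.05 0;0 0 0.05 0;0 0 0.05 0;-0.026 -0.041 0 0;-0.026 -0.041 0 0;-0.027 -0.042 0 0;0 0 -0.05 0;0 0 -0.05 0;0 0 -0.023 0;0 0 0 0;0 0 0 0"

```text
time: 20.9
tool_pos: [0.4502, -0.026, 0.0722]
tcp_rot: [2.348, 2.086, 0.001]
wrist_force: [-0.3, -0.7, -0.2]
width: 0.0
grip_force: 0.0
```

Run:
```python
from h import *
np.set_printoptions(precision=4,suppress=True)
s=bot.read_state(); print(st(s["tool_pos"]),s["tool_pos"],s["wrist_force"])
im,d,K,R,p=cam("wrist"); C=cloud(d,K,R,p); S=st(C); cv2.imwrite("pics/w3.png",im)
g=(abs(S[...,0]+.05)<.015)&(abs(S[...,1])<.04)&(C[...,2]>.062)&(C[...,2]<.08)
print(g.sum(),S[g].mean(0),S[g].min(0),S[g].max(0))
for t in ("rotor","hub_top"): print(t,spot_in("wrist",t)[:2])
```

```text
[-0.0626 -0.0441] [ 0.4502 -0.026   0.0722] [-0.2558 -0.6638 -0.2402]
3477 [-0.0495 -0.0151] [-0.065  -0.0374] [-0.0351  0.0002]
rotor [{'rect': [421.6, 186.7, 276.9, 112.8], 'score': 0.86}, {'rect': [171.1, 156.1, 84.9, 230.6], 'score': 0.45}]
hub_top [{'rect': [420.5, 187.2, 274.7, 116.7], 'score': 0.89}, {'rect': [396.0, 336.6, 117.0, 108.1], 'score': 0.54}]
```

View pics/w3.png

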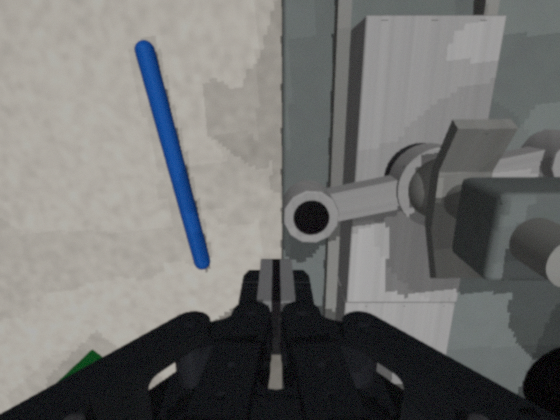

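The cup is at (311,216) and the fingertips, about 30 px wide, at (275,265). They would only graze the cup, so I shift 9 mm toward the column, raise 5 mm, then flick in +y.

Emit:
carry_out --series "0.009 -0.001 0.005 0;0.0006 0.005 0 0;0.0014 0.012 0 0;0.0034 0.03 0 0;-0.03 -0.005 0 0;-0.03 0 0.03 0;0 0 0.06 0;0 0 0 0;0 0 0 0"

```text
time: 22.18
tool_pos: [0.4038, 0.0156, 0.1664]
tcp_rot: [2.348, 2.086, 0.001]
wrist_force: [-0.1, -0.5, -1.0]
width: -0.006
grip_force: 0.0
```

```bash
python3 - <<'E'
from h import *
np.set_printoptions(precision=4,suppress=True)
a=[]
for i in range(3):
    im,d,K,R,p=cam("top"); C=cloud(d,K,R,p); S=st(C)
    ys=np.linspace(-np.pi,np.pi,180,endpoint=False); P=np.c_[[np.r_[wo(-.051*np.cos(t),-.051*np.sin(t)),.071] for t in ys]]
    cr=cv2.resize(im[180:260,190:350],None,fx=3,fy=3,interpolation=2); a.append(cr)
cv2.imwrite("pics/f.png",np.vstack(a)[:,:]) 
s=bot.read_state(); print(s["time"],st(s["tool_pos"]),s["tool_pos"])
E
python3 f.py | cut -c1-120
```

```text
22.325 [-0.1145 -0.0085] [0.4026 0.0153 0.1647]
tcp st [-0.11453842 -0.00849933] [-0.46683229 -0.16987724 -0.3234381 ] 22.325
-0.02 -211:83 -208:71 -205:69 -201:68 -198:68 -195:83 -192:128 -189:135 -186:135 -183:135 -180:135 -177:135 -174:134 -17
-0.01 -211:84 -208:70 -205:69 -201:69 -198:68 -195:81 -192:116 -189:132 -186:132 -183:133 -180:132 -177:133 -174:132 -17
0.01 -211:86 -208:72 -205:69 -201:68 -198:69 -195:84 -192:118 -189:132 -186:134 -183:134 -180:134 -177:134 -174:133 -171
0.02 -211:84 -208:71 -205:67 -201:66 -198:64 -195:80 -192:126 -189:133 -186:132 -183:132 -180:132 -177:132 -174:131 -171
```

View pics/f.png

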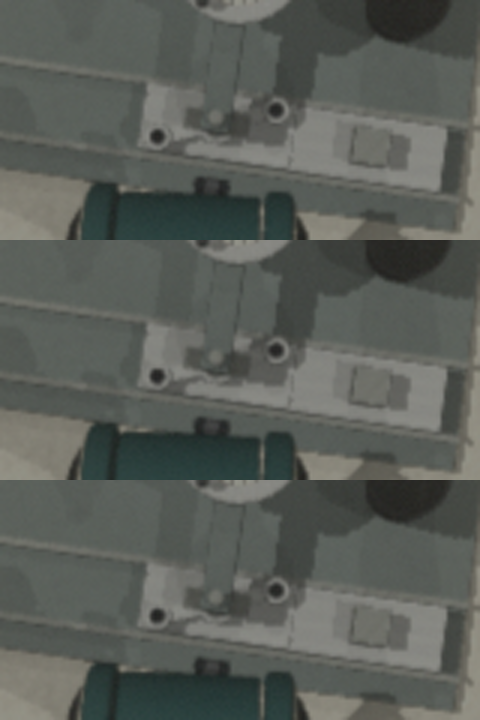

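The rotor swung and is at rest again, with its cups now along the track at (157,136) and (277,110) in the first crop. It may not have coasted long enough, so I'll flick again, harder, pushing across the track where the rails take the reaction.

```bash
cat > cups.py <<'E'
from h import *
np.set_printoptions(precision=4,suppress=True)
im,d,K,R,p=cam("top"); g=im.max(2); out=[]
# annulus unwrap about hub at z=.071: cup = bright ring with dark hole
n=300; a,b=np.mgrid[:n,:n]; X=(150-a)*.0005; Y=(150-b)*.0005
P=np.concatenate([wo(X[...,None],Y[...,None]),np.full((n,n,1),.071)],-1); uv=proj(P,K,R,p).astype(np.float32)
o=cv2.remap(g,uv[...,0],uv[...,1],1).astype(np.float32)
T=np.zeros((51,51),np.float32); cv2.circle(T,(25,25),22,1,-1); cv2.circle(T,(25,25),13,-1,-1)
m=cv2.matchTemplate(o,T,cv2.TM_CCOEFF_NORMED)
for i in range(4):
    _,v,_,(cx,cy)=cv2.minMaxLoc(m); print(round(v,2),"st",((150-cy-25)*.0005),((150-cx-25)*.0005)); cv2.circle(m,(cx,cy),30,-1,-1)
s=bot.read_state(); print(s["time"],st(s["tool_pos"]),s["tool_pos"])
E
python3 cups.py
```

```text
0.78 st 0.0185 -0.0475
0.68 st -0.0165 0.0485
0.36 st -0.042 0.0545
0.35 st 0.0465 0.017
22.425 [-0.1143 -0.0086] [0.4028 0.0152 0.1648]
```

Emit:
carry_out --series "0.035 0.0255 0 0;0.035 0.0255 0 0;0 0 -0.05 0;0 0 -0.038 0;0 0 0 0;0.008 -0.0009 0 0;0.022 -0.0025 0 0;0.042 -0.0048 0 0;-0.01 0 0.06 0;-0.03 0 0.06 0"

```text
time: 23.68
tool_pos: [0.5105, 0.0576, 0.1967]
tcp_rot: [2.349, 2.084, 0.002]
wrist_force: [0.2, -0.1, 2.0]
width: -0.002
grip_force: 0.0
```

```bash
for i in 1 2 3 4; do python3 cups.py | sed -n '1,2p;5p'; done
```

```text
0.67 st 0.028 -0.0425
0.33 st -0.023 0.059500000000000004
23.725 [-0.0116  0.0462] [0.5111 0.058  0.2058]
0.75 st 0.018000000000000002 -0.0485
0.33 st -0.042 -0.0365
23.775 [-0.01    0.0464] [0.5127 0.0581 0.2039]
0.63 st 0.0085 -0.0505
0.35 st -0.042 -0.0365
23.825 [-0.0108  0.0462] [0.5119 0.058  0.2011]
0.67 st 0.001 -0.051000000000000004
0.37 st -0.042 -0.037
23.875 [-0.0122  0.046 ] [0.5105 0.0579 0.1985]
```

The rotor was turning freely at about 4 rad/s in these frames, well clear of the arm. I retreat and verify the end state.

Emit:
carry_out --series "0.03 -0.03 0.03 0;0.03 -0.03 0.03 0;0.03 -0.03 0 0;0.03 -0.03 0 0;0 0 0 0;0 0 0 0;0 0 0 0;0 0 0 0"

```text
time: 24.88
tool_pos: [0.6273, -0.0614, 0.2543]
tcp_rot: [-2.348, -2.087, -0.0]
wrist_force: [0.1, 0.0, -0.3]
width: 0.001
grip_force: 0.0
```

```bash
python3 d.py pics/d3.png; python3 f.py | cut -c1-100; python3 cups.py
```

```text
tcp st [ 0.1174 -0.0593] 0.2543027187632735
rim top z 0.14263071964056956
((0.13179615139961243, -0.00035020860377699137), 0.054637473076581955)
peg pts 255 [0.0918 0.0229] 0.16758930402460678 cw ang 0.5401164058986483
tcp st [ 0.11752152 -0.05931253] [-0.28997239 -0.60236821  0.42697481] 24.925
-0.02 -211:91 -208:79 -205:76 -201:76 -198:74 -195:89 -192:139 -189:147 -186:147 -183:147 -180:144 -
-0.01 -211:92 -208:79 -205:75 -201:74 -198:74 -195:88 -192:127 -189:144 -186:145 -183:144 -180:140 -
0.01 -211:93 -208:78 -205:75 -201:75 -198:76 -195:91 -192:130 -189:145 -186:147 -183:146 -180:139 -1
0.02 -211:92 -208:77 -205:71 -201:71 -198:71 -195:88 -192:138 -189:144 -186:144 -183:144 -180:140 -1
0.75 st 0.0145 0.05
0.35 st -0.042 0.0545
0.31 st 0.0095 0.005
0.26 st 0.034 0.006
25.025 [ 0.1177 -0.0595] [ 0.6276 -0.0617  0.2545]
```

View pics/d3.png

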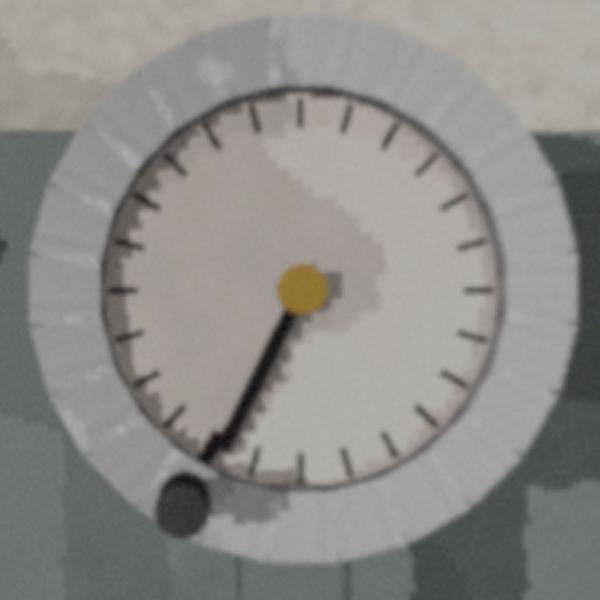

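The pointer sits on the mark (joined at about (215,445)), the hub is centred, the master's centre is about 129 mm out, and the rotor should be at rest. I hand in after one quick rest check.

```bash
python3 cups.py | head -1; python3 -c "
from workcell import bot; print(bot.finish_job())"
```

```text
0.75 st 0.0145 0.05
the job is handed in; nothing more can be done
None
```

The job is handed in at about 25 s on the robot's clock, but no verdict came back. In the last images the pointer stood at the mark, the rotor hub was centred and at rest under the plunger, and the master was about 129 mm clear. The first flick was too weak to be sure of; the second turned the rotor freely at about 4 rad/s.

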